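# Line up three little pots in the pot vise and clamp them

## Task

Move the two little upside-down flower pots that stand outside the pot vise in between its two wooden jaws, behind the one already there, so that all three stand in single file, touching one another, with the first against the end stop. Then take the black crank handle and turn it clockwise (seen from the handle's end of the screw) until the jaw grips all three firmly, and let go. They are thin earthenware that cracks if overtightened: stop as soon as the crank goes firm; do not tip the pots or shove the other things on the table.

Things in the scene. Friction and masses are not known exactly. Their poses are not given: they have to be found in the camera images.
- vise: Fixed part of the pot vise. Origin: table, fixed jaw's face, mid length. x: across the lane to moving jaw and crank; y: along the lane to its closed end. Fixed jaw: x -22 to 0, y -90 to 90, 45 mm high, lined with a plywood packing of unknown thickness, 1 to 5 mm. End stop's face at y 90, 36 high; lane open at y -90. Screw bracket: x 108 to 126, y -80 to 80, 42 high (78 at |y| < 22).
- jaw: Moving wooden jaw, 22 x 180 mm, 45 mm high (78 at a steel block on its back, |y| < 22). Origin: table height, on its inner face, mid length; axes as the vise's, along whose x it slides. At the start 70 to 80 mm from the fixed jaw's face. One clockwise turn of the crank closes it by about 10 mm.
- handle (a point): Grip point on the black crank handle's axis: a freely spinning sleeve, 14 mm diameter, 60 mm long, parallel to the vise's x; the point is 36 mm from its inner end (crank arm), 24 mm from its free end. It circles crank_axis at 36 mm radius in the vise's y-z plane and moves with the jaw along x.
- crank_axis (a point): Centre of the handle point's circle: on the screw's axis, 66 mm above the table; free space, the crank arm and its 18 mm hub end 38 mm short of it towards the jaw. Clockwise, seen from the handle's end looking at the jaw: top (+z), then vise +y, then bottom; this closes the jaw. Steady friction of about 6 N at the handle; it stays where left.
- pot_in: Small terracotta flower pot standing mouth down, already in the lane near the end stop. About 56 mm across (hand-made, give or take 1 mm) at its rim (the lowest 18 mm), tapering above it from 51 to 44 mm, 55 mm tall, 0.1 to 0.2 kg. Origin: centre of its underside. z up.
- pot_a: Pot like pot_in, standing outside the lane, before its open end.
- pot_b: Pot like pot_in, standing outside the lane, farther from its open end than pot_a.
- glue: Bystander: white glue bottle, 46 mm diameter, 125 mm tall. Origin: centre of its underside.
- tub_small: Bystander: clear tub with tile chips, 74 mm diameter, 40 mm tall. Origin: centre of its underside.
- spatula: Bystander: spatula, 160 mm long, lying along its x. Origin: under its middle.
- big_pot: Bystander: upright terracotta pot with tiles round its rim, 120 mm diameter, 95 mm tall. Origin: centre of its underside.
- tub_rose: Bystander: clear tub with tile chips, 116 mm diameter, 50 mm tall. Origin: centre of its underside.
- brush: Bystander: brush, 180 mm long, lying along its x. Origin: under its middle.
- jar: Bystander: closed glass jar, 64 mm diameter, 85 mm tall. Origin: centre of its underside.
Mind the look-alikes: they are no part of the job. Leave any yellow look-alike of the pot_a alone.

How it is judged:
By the outcome, as a careful person would: the job done as asked, in the order asked, and still so for the second after the job is handed in, with the robot touching nothing.
It also fails if it takes over 72 s, if anything falls off the work surface, if the arm or the gripper's body presses on something with over 40 N, if the wrist force passes 120 N, or if a joint passes its speed limit or range.

## Robot

A 7-joint arm with a two-finger parallel gripper is mounted at the origin on the work surface. World frame = base frame: x ahead of the robot, y to its left, z up, the work surface at z = 0. Lengths are in m, angles in rad, forces in N, time in s.
With the tool pointing down it reaches from about 0.425 to 0.925 m from the base axis. Payload 6.8 kg.
Tool frame: the origin (TCP) lies at the very end of the fingers, on their centre line; the grasp point (between the pads) lies 19 mm behind it; z points along the fingers, y is the line along which they close (so a half turn about z gives the same grasp; the last joint's range is limited). The gripper opens to 85 mm and grips with 20 to 120 N. Pads are 22 mm wide; open, the fingers measure 114 mm over their backs; the gripper's body (76 mm by 85 mm) begins 54 mm behind the grasp point. The pads swing forward as they close: fully open they stand 13 mm farther back than shut.
Start: joints at [1.184, 0.477, 0.022, 1.555, -0.011, 1.109, -0.083], TCP at [0.186, -0.649, 0.231] pointing down, gripper open.
Joint ranges: [-2.96, 2.96], [-0.34, 2.1], [-1.41, 1.46], [0.24, 2.44], [-1.37, 4.51], [0.17, 1.92], [-2.96, 2.96]. Speed limits (rad/s): [2.39, 2.39, 3.14, 3.14, 3.14, 3.14, 3.14].

## Interface

Orientations are given as a rotation vector (axis times angle).
In Python, from cell import robot gives the robot as it stands.
- The arm moves only by the tool step_arm, never from a script. Its argument "commands" is text: rows parted by semicolons, each of 6 numbers parted by spaces: the shift along the world's x, y, z in cm, then the turn, a rotation vector about the world's x, y, z in rad. A call has 1 to 12 rows; each row is the pose to reach, as a shift and turn from the pose commanded when the call began; what a row does not reach only later rows make up. A row lasts 1/10 s, in which the tool goes at most 50 mm and 8.59 degrees, less where a joint would pass 70% of its speed; a pose out of reach is approached as far as the arm can. A call with a gripper value outside its range is refused whole. "gripper" is the opening, from 0 (shut) to 1 (fully open), set as the call begins (left out, the last holds). The fingers move at their own pace and stop on an object; "squeeze" is the grip in N (left out, the last holds). Time passes only in rows, so rows that repeat a pose let the fingers close. It gives the time, the measured TCP pose, the force, the opening and the grip force at its end, in the units of the state.
- robot.get_obs(): the state, without advancing time (a new reading comes with each control period).
- robot.snapshot(name): name is "scene" or "side" or "wrist"; returns a dict with "img" (480x640x3 uint8, red, green, blue), "range_z" (480x640 float32, m along the optical axis (not along the pixel's ray), 0 where there is no reading), "K" (3x3 intrinsics, pixels), "world_from_camera" (4x4, takes a point from camera to world coordinates); the wrist camera has in their place "hand_eye" (4x4, takes a point from camera to tool coordinates, whose origin is the TCP and whose axes are the flange's). Camera axes: x right, y down, z forward; pixel columns grow to the right and rows downward; lengths in m; the calibration is good to about 2 mm. A picture is of the moment at which its call begins: read the wrist's pose just before it.
- robot.sign_off(): hands the job in; it is judged then, once.
The state is a dict: "t": time; "qpos": joint angles; "joint_velocities": joint speeds; "effort": joint torques, N m; "eef_pos": TCP position; "tool_rot": TCP orientation; "wrist_force": force on the tool from outside, world axes, zero at the start; "moment": the same for the moment, N m; "opening": opening from 0.0 (shut) to 1.0 (fully open); "finger_force": force on a finger pad.
Only numpy, scipy, OpenCV 4.12 (cv2) and the standard library are available. Lean on these libraries where they do the work, as an engineer would, in place of code of your own. Each camera call takes 0.05 s, during which the arm holds its last target. There are 200 camera calls.

## Working session

There is one attempt and no reset: what is moved stays moved. The work goes in short steps, Python scripts to look and compute and a tool call to move; the robot and the scene stay as the last step left them, time stands still between calls to the robot, and variables do not carry over. Pictures are saved under pics/ and viewed, at most 10 in all, crops included, and the job is handed in when it is done.

Besides the shell and the picture viewer there is one more tool, called after ">>>" in YAML: its name, and indented under it one key for each argument. step_arm: Moves the arm, as the interface text tells. Its arguments: {"type":"object","properties":{"commands":{"type":"string"},"gripper":{"type":"number"},"squeeze":{"type":"number"}},"required":["commands"]}

```bash
mkdir -p pics; ls; cat > h.py <<'E'
import numpy as np, cv2, sys
sys.path.insert(0,'.')
from cell import robot
def snap(n):
    s=robot.snapshot(n); return s
def cloud(s):
    K=s['K'];T=s['world_from_camera'];z=s['range_z']
    v,u=np.mgrid[:480,:640]
    P=np.stack([(u-K[0,2])/K[0,0]*z,(v-K[1,2])/K[1,1]*z,z,np.ones_like(z)],-1)@T.T
    P[z==0]=np.nan
    return P[...,:3]
E
python3 - <<'E'
from h import *
for n in('scene','side'):
    s=snap(n); cv2.imwrite(f'pics/{n}0.png',s['img'][...,::-1]); np.savez(f'{n}0.npz',**s)
    print(n,s['K'],s['world_from_camera'])
o=robot.get_obs();print(o)
E
```

```text
pics
scene [[443.70591729   0.         311.18555613]
 [  0.         443.70591729 234.23629181]
 [  0.           0.           1.        ]] [[-0.17407973  0.64689444 -0.7424445   1.49571264]
 [ 0.98452927  0.12961538 -0.11790663  0.14295737]
 [ 0.01995908 -0.75148349 -0.65944992  0.89665342]
 [ 0.          0.          0.          1.        ]]
side [[461.07014794   0.         322.16356952]
 [  0.         461.07014794 243.43749858]
 [  0.           0.           1.        ]] [[ 0.98484953 -0.12235979  0.12287995  0.43345174]
 [-0.17269309 -0.62762284  0.7591223  -0.76978364]
 [-0.01576378 -0.76884176 -0.63924475  0.75328764]
 [ 0.          0.          0.          1.        ]]
{'t': 0.1, 'qpos': array([ 1.18390989,  0.47770605,  0.02238423,  1.55634462, -0.01148205,
        1.10927523, -0.08309645]), 'joint_velocities': array([-0.00074224, -0.00147198,  0.00024313, -0.0020075 ,  0.00083865,
       -0.0004406 , -0.00280543]), 'effort': array([ 4.81621057e-03, -5.97756422e+01,  1.61371775e+00, -2.81953794e+01,
        1.27825429e-02,  5.00193695e-03,  2.88025501e-05]), 'eef_pos': array([ 0.18556985, -0.64844916,  0.23043474]), 'tool_rot': array([-3.10957593e+00, -4.36274835e-01,  5.83170510e-04]), 'wrist_force': array([ 0.06820461, -0.73462616,  0.04724802]), 'moment': array([ 0.04551721, -0.00582852, -0.02206375]), 'finger_force': 0.0, 'opening': 0.9965539058966877}
```

View pics/scene0.png

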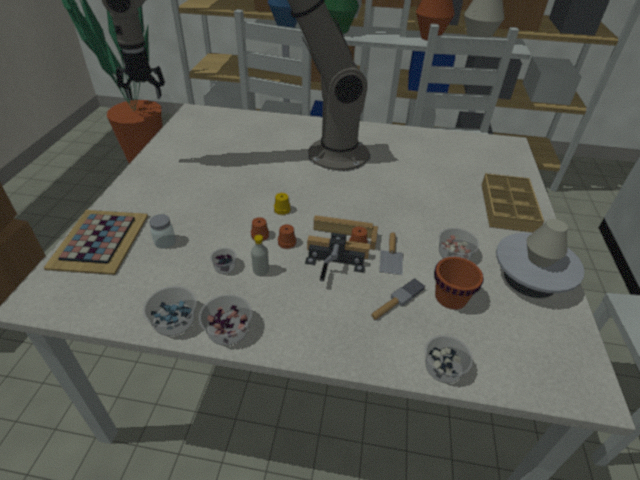

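View pics/side0.png

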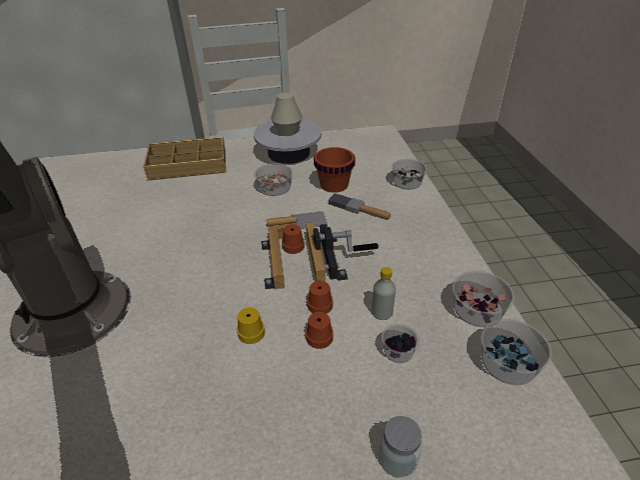

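Scene picture: red pots at (359,235) in the lane, (287,236) and (260,228) outside. The yellow one at (282,203) is the look-alike. In the side view the same pots are at (292,238), (320,297) and (319,329), yellow at (250,325). The two red ones are meant: pot_a (320,297) is nearer the open end and pot_b (319,329) is farther. The black handle is at side (365,247).

```bash
cat >> h.py <<'E'
from scipy.optimize import least_squares
def red(img):
    h=cv2.cvtColor(img,cv2.COLOR_RGB2HSV)
    return (((h[...,0]<11)|(h[...,0]>174))&(h[...,1]>130)&(h[...,2]>50)).astype(np.uint8)
def pots(s):
    "clusters of red points: fit a cone of known taper -> centre xy"
    P=cloud(s);m=red(s['img'])
    ok=np.isfinite(P[...,0])&(P[...,2]>.004)&(P[...,2]<.07)&(P[...,0]>.3)&(P[...,0]<.9)&(abs(P[...,1])<.5)
    n,l,st,c=cv2.connectedComponentsWithStats(m*ok.astype(np.uint8))
    for i in range(1,n):
        if st[i,4]<60: continue
        p=P[(l==i)]
        w=p[(p[:,2]<.050)]
        r=lambda z:np.where(z<.018,.028,.0255-(z-.018)/.037*.0035)
        f=lambda q:np.hypot(w[:,0]-q[0],w[:,1]-q[1])-r(w[:,2])
        q=least_squares(f,w[:,:2].mean(0)+[0,0],loss='soft_l1',f_scale=.002)
        top=p[p[:,2]>.052]
        print('pot px',c[i].round(),'n',len(w),'fit',q.x.round(4),'rms',np.sqrt((f(q.x)**2).mean()).round(4),'top',top[:,:2].mean(0).round(4) if len(top) else None, 'zmax',p[:,2].max().round(4))
E
python3 - <<'E'
from h import *
for n in('scene','side'):
    s=dict(np.load(f'{n}0.npz'));pots(s)
    P=cloud(s);hsv=cv2.cvtColor(s['img'],cv2.COLOR_RGB2HSV)
    x,y,z=P[...,0],P[...,1],P[...,2]
    box=(x>.35)&(x<.9)&(abs(y)<.3)
    wood=(hsv[...,0]>11)&(hsv[...,0]<24)&(hsv[...,1]>80)&box&(z>.040)&(z<.05)
    nl,l,st,c=cv2.connectedComponentsWithStats(wood.astype(np.uint8))
    for i in range(1,nl):
        if st[i,4]>25:
            p=P[l==i];r=cv2.minAreaRect((p[:,:2]*1000).astype(np.float32));print('wood',c[i].round(),st[i,4],r,cv2.boxPoints(r).round(1).tolist(),p[:,2].mean())
    dark=(hsv[...,2]<60)&box&(z>.03)&(z<.13)
    nl,l,st,c=cv2.connectedComponentsWithStats(dark.astype(np.uint8))
    for i in range(1,nl):
        if st[i,4]>15:
            p=P[l==i];print('dark',c[i].round(),st[i,4],p.min(0).round(3),p.max(0).round(3))
s=dict(np.load('side0.npz'))
cv2.imwrite('pics/c.png',cv2.resize(s['img'][190:360,230:420,::-1],None,fx=4,fy=3.5,interpolation=cv2.INTER_CUBIC)[:600,:760])
E
```

```text
pot px [259. 227.] n 78 fit [ 0.5208 -0.17  ] rms 0.0018 top [ 0.5244 -0.1692] zmax 0.0574
pot px [286. 236.] n 100 fit [ 0.5365 -0.0826] rms 0.0022 top [ 0.5406 -0.0822] zmax 0.0582
pot px [359. 234.] n 44 fit [0.5046 0.128 ] rms 0.0021 top [0.5085 0.1279] zmax 0.0589
pot px [458. 277.] n 200 fit [0.643  0.3973] rms 0.0063 top [0.6288 0.4048] zmax 0.07
pot px [450. 300.] n 135 fit [0.6869 0.3851] rms 0.0059 top [0.7099 0.3774] zmax 0.0659
wood [343. 222.] 301 ((459.0144958496094, 74.70938110351562), (177.13804626464844, 28.190631866455078), 88.87337493896484) [[443.20001220703125, -13.600000381469727], [471.3999938964844, -14.100000381469727], [474.79998779296875, 163.0], [446.70001220703125, 163.5]] 0.043851746144558466
wood [318. 239.] 117 ((553.0504150390625, 14.712278366088867), (22.21946907043457, 62.77946472167969), 0.6710261702537537) [[541.5999755859375, 46.0], [542.2999877929688, -16.799999237060547], [564.5, -16.5], [563.7999877929688, 46.20000076293945]] 0.04408989163428367
wood [357. 245.] 142 ((554.4126586914062, 127.21162414550781), (67.7677993774414, 26.30953407287597
[... 1671 characters left out ...]
0 [ 0.548 -0.013  0.03 ] [0.6   0.149 0.083]
dark [365. 247.] 133 [0.64  0.037 0.034] [0.698 0.052 0.048]
dark [373. 297.] 20 [ 0.641 -0.136  0.031] [ 0.643 -0.126  0.072]
dark [463. 298.] 34 [ 0.825 -0.162  0.035] [ 0.837 -0.147  0.044]
dark [459. 303.] 23 [ 0.811 -0.184  0.035] [ 0.816 -0.16   0.051]
dark [480. 307.] 48 [ 0.842 -0.211  0.031] [ 0.871 -0.177  0.056]
dark [486. 317.] 35 [ 0.843 -0.218  0.03 ] [ 0.859 -0.212  0.054]
dark [409. 340.] 113 [ 0.674 -0.252  0.03 ] [ 0.698 -0.216  0.038]
dark [505. 340.] 29 [ 0.864 -0.276  0.03 ] [ 0.875 -0.264  0.038]
dark [512. 348.] 41 [ 0.868 -0.298  0.031] [ 0.881 -0.281  0.037]
dark [395. 354.] 17 [ 0.645 -0.267  0.03 ] [ 0.658 -0.256  0.037]
```

View pics/c.png

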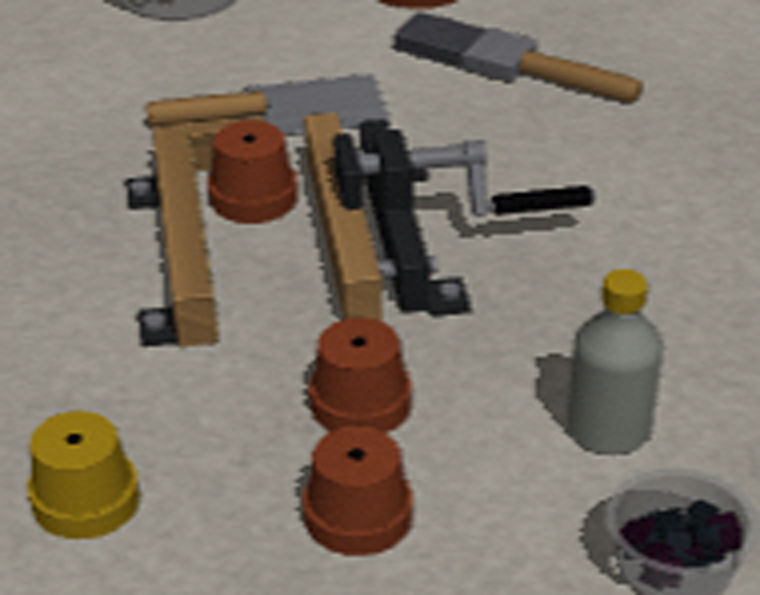

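The crop confirms it: the red pots outside are at crop (360,375), which is pot_a, and (357,490), which is pot_b. The yellow one at (80,470) is left alone. The handle hangs low on the -y side, crank arm at about 225°. Next I hover for a wrist look.

>>> step_arm:
  commands: "33.5 62 5 0 0 -0.3;33.5 62 5 0 0 -0.3;33.5 62 5 0 0 -0.3;33.5 62 5 0 0 -0.3;33.5 62 5 0 0 -0.3;33.5 62 5 0 0 -0.3;33.5 62 5 0 0 -0.3;33.5 62 5 0 0 -0.3;33.5 62 5 0 0 -0.3;33.5 62 5 0 0 -0.3;33.5 62 5 0 0 -0.3;33.5 62 5 0 0 -0.3"
  gripper: 0.75
  squeeze: 25

```text
t: 1.3
eef_pos: [0.4706, -0.1205, 0.2739]
tool_rot: [3.141, -0.034, -0.0]
wrist_force: [0.7, -0.2, -0.1]
opening: 0.747
finger_force: 0.0
```

>>> step_arm:
  commands: "0 0 0 0 0 0;0 0 0 0 0 0;0 0 0 0 0 0;0 0 0 0 0 0"

```text
t: 1.7
eef_pos: [0.4694, -0.124, 0.2734]
tool_rot: [3.141, -0.038, -0.001]
wrist_force: [-0.2, 0.3, 0.4]
opening: 0.751
finger_force: 0.0
```

>>> step_arm:
  commands: "5 9 0 0 0 0;5 9 0 0 0 0;5 9 0 0 0 0;5 9 0 0 0 0;5 9 0 0 0 0"

```text
t: 2.2
eef_pos: [0.5196, -0.0345, 0.2734]
tool_rot: [3.14, -0.037, -0.002]
wrist_force: [0.1, -0.6, 0.6]
opening: 0.747
finger_force: 0.0
```

```bash
cat >> h.py <<'E'
from scipy.spatial.transform import Rotation as R
def wsnap():
    o=robot.get_obs(); s=robot.snapshot('wrist'); T=np.eye(4)
    T[:3,:3]=R.from_rotvec(o['tool_rot']).as_matrix();T[:3,3]=o['eef_pos']
    s['world_from_camera']=T@s['hand_eye']; s['o']=o; return s
E
python3 - <<'E'
from h import *
s=wsnap();o=s.pop('o');np.savez('w0.npz',**s);cv2.imwrite('pics/w0.png',s['img'][...,::-1])
print(o['eef_pos'],o['tool_rot'],s['world_from_camera'].round(3));pots(s)
E
```

```text
[ 0.5196025  -0.03446815  0.27344521] [ 3.14043449e+00 -3.74692116e-02 -1.51757041e-03] [[-0.024 -0.951 -0.31   0.599]
 [-1.     0.023  0.006 -0.036]
 [ 0.001  0.31  -0.951  0.415]
 [ 0.     0.     0.     1.   ]]
pot px [368. 177.] n 653 fit [ 0.5365 -0.0863] rms 0.0009 top [ 0.5383 -0.0851] zmax 0.0565
pot px [455. 187.] n 578 fit [ 0.5203 -0.1732] rms 0.0008 top [ 0.5251 -0.1701] zmax 0.0565
pot px [168. 214.] n 1162 fit [0.504  0.1248] rms 0.001 top [0.5055 0.1237] zmax 0.0564
```

View pics/w0.png

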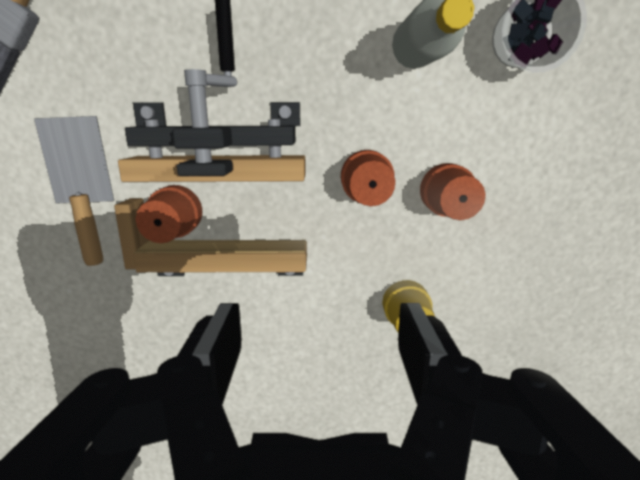

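Wrist view: pots at (168,214), (368,177) and (455,187), yellow at (407,305). The jaw bars are at rows 168 and 256, the end stop at column 130 and the handle at (224,35). Next I measure the vise and handle.

```bash
cat > v.py <<'E'
from h import *
s=dict(np.load('w0.npz'));P=cloud(s);hsv=cv2.cvtColor(s['img'],cv2.COLOR_RGB2HSV)
x,y,z=np.moveaxis(P,-1,0)
wood=(hsv[...,0]>9)&(hsv[...,0]<26)&(hsv[...,1]>70)&(z>.042)&(z<.048)&(y>-.05)&(y<.2)
for nm,a,b in(('fixed',.40,.50),('moving',.52,.60)):
    k=wood&(x>a)&(x<b)&(y>-.03)&(y<.15)
    ys=np.arange(-.01,.14,.01);lo=[];hi=[]
    for t in ys:
        q=x[k&(abs(y-t)<.005)];lo.append(q.min() if len(q) else np.nan);hi.append(q.max() if len(q) else np.nan)
    print(nm,np.round(lo,4),np.round(hi,4))
    kk=wood&(x>a)&(x<b);print('y',np.nanmin(y[kk]),np.nanmax(y[kk]))
# hsv look across the fixed jaw at col 250
for r in range(232,276,2):print(r,P[r,250].round(4),hsv[r,250],end=' | ')
e=(z>.030)&(z<.039)&(x>.475)&(x<.5)&(y>.13)&(y<.2);print('\nstop',np.nanmin(y[e]),np.nanmax(y[e]))
d=(hsv[...,2]<70)&(x>.60)&(x<.75)&(y>0)&(y<.12)&(z>.02)
p=P[d];print('handle',len(p),p.min(0),p.max(0));
for c in np.arange(.64,.72,.01):
    q=p[abs(p[:,0]-c)<.005]
    if len(q):print(c,q[:,1].min().round(4),q[:,1].max().round(4),q[:,2].max().round(4),len(q))
b=(hsv[...,2]<70)&(z>.07)&(z<.09)&(x>.54)&(x<.63);print('blocks',P[b].min(0),P[b].max(0),np.median(P[b][:,1]))
sc=(z>.05)&(z<.08)&(x>.60)&(x<.63)&(y>.03)&(y<.13);print('shaft',P[sc].mean(0),P[sc].min(0),P[sc].max(0))
E
python3 v.py
```

```text
fixed [0.4444 0.445  0.4451 0.4455 0.4457 0.4458 0.4463 0.4463 0.4464 0.4472
 0.4469 0.4472 0.4465 0.4467 0.4475 0.4478] [0.4673 0.4673 0.4676 0.4682 0.4678 0.4675 0.4674 0.4688 0.4685 0.4683
 0.4684 0.4686 0.4866 0.4702 0.4704 0.4699]
y -0.01868260496102282 0.16088441837375017
moving [0.5407 0.541  0.5412 0.5416 0.5418 0.5422 0.5423 0.5426 0.5418 0.5419
 0.5424 0.5428 0.5428 0.543  0.5433 0.5434] [0.5611 0.5614 0.5618 0.5619 0.562  0.5625 0.5626 0.5629 0.5629 0.5462
 0.5636 0.5638 0.5641 0.5641 0.5645 0.5639]
y -0.0210901476543041 0.15850433580852122
232 [ 4.761e-01  4.510e-02 -1.000e-04] [ 28  16 188] | 234 [ 0.4736  0.0453 -0.0005] [ 28  16 192] | 236 [ 0.4711  0.0456 -0.0007] [ 28  16 197] | 238 [ 4.688e-01  4.570e-02 -4.000e-04] [ 28  16 190] | 240 [0.4684 0.0447 0.0059] [ 21  53 124] | 242 [0.4681 0.0437 0.012 ] [ 20 104  96] | 244 [0.4679 0.0425 0.0185] [ 20 104  98] | 246 [0.468  0.0413 0.0259] [ 20 105  95] | 248 [0.4678 0.0402 0.0319] [ 20 106  91] | 250 [0.4676 0.0393 0.0376] [ 19 106 106] | 252 [0.4667 0.0387 0.0415] [ 19 109 143] | 254 [0.4653 0.0384 0.0438] [ 17 117 148
[... 306 characters left out ...]
70 [0.4473 0.0399 0.0434] [ 17 107 181] | 272 [0.4447 0.0402 0.0428] [ 20  44 190] | 274 [ 0.4236  0.0496 -0.0019] [ 28  16 204] | 
stop 0.1593064104678611 0.17602948568744575
handle 1028 [0.6407267  0.03857248 0.03638172] [0.6965161  0.05274237 0.04507793]
0.64 0.0402 0.0525 0.0443 70
0.65 0.0395 0.0527 0.0445 186
0.66 0.0391 0.0524 0.0447 178
0.67 0.039 0.0521 0.0441 186
0.68 0.0389 0.0518 0.0445 193
0.6900000000000001 0.0387 0.0507 0.0451 190
0.7000000000000001 0.0386 0.0507 0.0443 25
blocks [0.55236158 0.04624825 0.07009247] [0.59290126 0.09144688 0.0794447 ] 0.06775711976806609
shaft [0.61677674 0.06539967 0.06956295] [0.60038537 0.04803717 0.05024778] [0.62998028 0.07590235 0.07600908]
```

>>> step_arm:
  commands: "1.7 -5.2 -5 0 0 0;1.7 -5.2 -10 0 0 0;1.7 -5.2 -15 0 0 0;1.7 -5.2 -20 0 0 0;1.7 -5.2 -23 0 0 0;1.7 -5.2 -25 0 0 0;1.7 -5.2 -25 0 0 0;1.7 -5.2 -25 0 0 0"

```text
t: 3.05
eef_pos: [0.5373, -0.0857, 0.0244]
tool_rot: [3.141, -0.036, 0.0]
wrist_force: [0.2, 0.2, 0.3]
opening: 0.745
finger_force: 0.0
```

>>> step_arm:
  commands: "0 0 0 0 0 0;0 0 0 0 0 0;0 0 0 0 0 0;0 0 0 0 0 0;0 0 0 0 0 0;0 0 0 0 0 0;0 0 0 0 0 0"
  gripper: 0.3
  squeeze: 25

```text
t: 3.75
eef_pos: [0.5387, -0.0853, 0.026]
tool_rot: [3.14, -0.035, 0.005]
wrist_force: [-1.5, -1.2, 8.0]
opening: 0.548
finger_force: 25.5
```

>>> step_arm:
  commands: "0 0 3 0 0 0;0 0 6 0 0 0;-1.8 3 6 0 0 0;-3.6 6 6 0 0 0;-3.6 9.5 6 0 0 0;-3.6 12.5 6 0 0 0;-3.6 12.5 6 0 0 0;-3.6 12.5 6 0 0 0"

```text
t: 4.55
eef_pos: [0.5017, 0.0411, 0.0848]
tool_rot: [3.141, -0.031, 0.003]
wrist_force: [0.6, -0.9, -1.2]
opening: 0.545
finger_force: 26.6
```

>>> step_arm:
  commands: "0 0 -3 0 0 0;0 0 -4.5 0 0 0;0 0 -5.3 0 0 0;0 0 -5.7 0 0 0;0 0 -5.9 0 0 0;0 0 -5.9 0 0 0"

```text
t: 5.15
eef_pos: [0.5012, 0.0395, 0.026]
tool_rot: [3.14, -0.035, -0.0]
wrist_force: [-4.7, -2.3, 9.5]
opening: 0.546
finger_force: 27.8
```

>>> step_arm:
  commands: "0 0 0 0 0 0;0 0 0 0 0 0;0 0 0 0 0 0;0 0 4 0 0 0;0 0 8 0 0 0;0 -4.5 8 0 0 0;0 -7 8 0 0 0;0 -7 8 0 0 0"
  gripper: 0.72

```text
t: 5.95
eef_pos: [0.5012, -0.0339, 0.1051]
tool_rot: [3.139, -0.043, 0.001]
wrist_force: [0.4, -0.7, 0.6]
opening: 0.723
finger_force: 0.0
```

```bash
python3 - <<'E'
from h import *
s=wsnap();print(s['o']['eef_pos'],s['o']['wrist_force']);pots(s)
s=snap('side');pots(s)
E
```

```text
[ 0.50122407 -0.03393995  0.10509201] [ 0.42808707 -0.73087127  0.59475593]
pot px [566. 212.] n 2229 fit [ 0.5202 -0.173 ] rms 0.0007 top [ 0.5222 -0.172 ] zmax 0.0565
pot px [ 60. 255.] n 4897 fit [0.504 0.125] rms 0.0008 top [0.5052 0.1218] zmax 0.0559
pot px [199. 258.] n 3144 fit [0.4991 0.0398] rms 0.0008 top [0.5009 0.0387] zmax 0.0559
pot px [334. 161.] n 26 fit [0.6657 0.4124] rms 0.0034 top [0.6698 0.4285] zmax 0.07
pot px [334. 181.] n 315 fit [0.6558 0.3652] rms 0.0077 top [0.6533 0.345 ] zmax 0.0699
pot px [291. 257.] n 385 fit [0.4981 0.0422] rms 0.0246 top [0.4879 0.0645] zmax 0.0617
pot px [319. 330.] n 439 fit [ 0.5204 -0.1724] rms 0.0012 top [ 0.5197 -0.1754] zmax 0.0602
```

>>> step_arm:
  commands: "0 0 -1 0 0 0;0 0 -3 0 0 0;0 0 -3 0 0 0;0 0 -3 0 0 0;0 0 -3 0 0 0;0 0 -6 0 0 0;0 0 -8.5 0 0 0;0 0 -9.3 0 0 0;0 0 -9.3 0 0 0"
  gripper: 0

```text
t: 6.95
eef_pos: [0.5009, -0.0292, 0.0114]
tool_rot: [3.141, -0.033, -0.002]
wrist_force: [0.6, 0.4, 0.9]
opening: 0.004
finger_force: 0.0
```

>>> step_arm:
  commands: "0 1.5 0 0 0 0;0 2.3 0 0 0 0;0 3 0 0 0 0;0 3.7 0 0 0 0;0 4.4 0 0 0 0;0 5 0 0 0 0;0 5.5 0 0 0 0;0 5.8 0 0 0 0;0 6 0 0 0 0"

```text
t: 7.85
eef_pos: [0.5022, 0.029, 0.0128]
tool_rot: [3.139, -0.036, 0.003]
wrist_force: [-0.2, -7.3, 8.6]
opening: 0.003
finger_force: 5.3
```

```bash
python3 - <<'E'
from h import *
s=wsnap();print(s['o']['eef_pos'],s['o']['wrist_force']);pots(s);cv2.imwrite('pics/w1.png',s['img'][...,::-1])
s=snap('side');pots(s)
E
```

```text
[0.50223829 0.02901287 0.01278219] [-0.17372244 -7.25515513  8.63919113]
pot px [125. 333.] n 20329 fit [0.5085 0.0836] rms 0.0108 top [0.5071 0.1012] zmax 0.0692h.py:27: RuntimeWarning: Mean of empty slice.
  q=least_squares(f,w[:,:2].mean(0)+[0,0],loss='soft_l1',f_scale=.002)
  ret = um.true_divide(
Traceback (most recent call last):
  File "h.py", line 27, in pots
    q=least_squares(f,w[:,:2].mean(0)+[0,0],loss='soft_l1',f_scale=.002)
ValueError: Initial guess is outside of provided bounds
```

>>> step_arm:
  commands: "0 -1 0 0 0 0;0 -2 1 0 0 0;0 -4 5 0 0 0;0 -7 9 0 0 0;0 -8 9 0 0 0;0 -8 9 0 0 0"

```text
t: 8.5
eef_pos: [0.5016, -0.052, 0.103]
tool_rot: [3.14, -0.04, 0.003]
wrist_force: [-0.5, 0.8, -0.2]
opening: 0.003
finger_force: 0.0
```

```bash
python3 - <<'E'
from h import *
s=wsnap();print(s['o']['eef_pos'],s['o']['wrist_force']);cv2.imwrite('pics/w1.png',s['img'][...,::-1]);pots(s)
E
```

```text
[ 0.50157497 -0.05200399  0.10299189] [-0.50166895  0.76583099 -0.20218611]
pot px [539. 217.] n 1647 fit [ 0.5202 -0.1728] rms 0.0007 top [ 0.5221 -0.1721] zmax 0.0562
pot px [ 82. 258.] n 8177 fit [0.5069 0.0813] rms 0.0101 top [0.5014 0.0827] zmax 0.0566
pot px [488. 248.] n 101 fit [ 0.5223 -0.1734] rms 0.001 top None zmax 0.0419
```

View pics/w1.png

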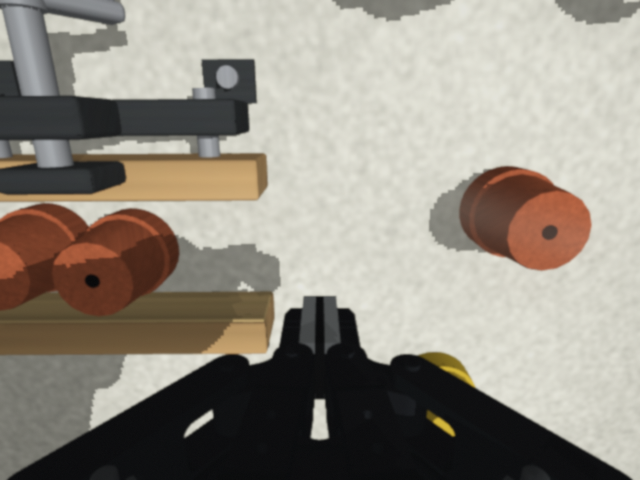

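The wrist picture shows both pots upright and touching in the lane at (25,255) and (115,260), with pot_b at (525,215). Next I fetch pot_b.

>>> step_arm:
  commands: "1 -4 1 0 0 0;1.9 -8.5 1 0 0 0;1.9 -12.1 1 0 0 0;1.9 -12.1 1 0 0 0;1.9 -12.1 -1 0 0 0;1.9 -12.1 -3.5 0 0 0;1.9 -12.1 -5.5 0 0 0;1.9 -12.1 -7 0 0 0;1.9 -12.1 -7.7 0 0 0;1.9 -12.1 -7.7 0 0 0"
  gripper: 0.78

```text
t: 9.55
eef_pos: [0.5196, -0.1693, 0.0236]
tool_rot: [-3.14, 0.031, 0.004]
wrist_force: [0.5, 0.1, 0.4]
opening: 0.775
finger_force: 0.0
```

>>> step_arm:
  commands: "0 0 0 0 0 0;0 0 0 0 0 0;0 0 0 0 0 0;0 0 0 0 0 0;0 0 0 0 0 0;0 0 0 0 0 0"
  gripper: 0.3
  squeeze: 25

```text
t: 10.15
eef_pos: [0.5209, -0.1705, 0.0258]
tool_rot: [3.141, -0.034, 0.002]
wrist_force: [-1.6, 0.7, 7.3]
opening: 0.546
finger_force: 26.5
```

>>> step_arm:
  commands: "0 0 3 0 0 0;0 0 6 0 0 0;-1.9 4 6 0 0 0;-1.9 8 6 0 0 0;-1.9 12 6 0 0 0;-1.9 15 6 0 0 0;-1.9 16.5 6 0 0 0;-1.9 16.5 6 0 0 0;-1.9 16.5 4 0 0 0;-1.9 16.5 1.8 0 0 0;-1.9 16.5 0.6 0 0 0;-1.9 16.5 0.2 0 0 0"

```text
t: 11.35
eef_pos: [0.5003, -0.0066, 0.0256]
tool_rot: [3.141, -0.035, -0.004]
wrist_force: [-7.9, -1.1, 26.1]
opening: 0.549
finger_force: 30.7
```

>>> step_arm:
  commands: "0 0 -0.2 0 0 0;0 0 -0.2 0 0 0"

```text
t: 11.55
eef_pos: [0.5003, -0.0066, 0.0257]
tool_rot: [3.14, -0.035, -0.003]
wrist_force: [-5.6, -1.1, 9.9]
opening: 0.548
finger_force: 27.9
```

>>> step_arm:
  commands: "0 0 0 0 0 0;0 0 0 0 0 0;0 0 0 0 0 0;0 0 4 0 0 0;0 0 8 0 0 0;0 -4.5 8 0 0 0;0 -7 8 0 0 0;0 -7 8 0 0 0"
  gripper: 0.66

```text
t: 12.35
eef_pos: [0.5012, -0.08, 0.1052]
tool_rot: [3.139, -0.043, 0.001]
wrist_force: [-0.3, -0.5, -1.0]
opening: 0.658
finger_force: 0.0
```

```bash
python3 - <<'E'
from h import *
s=wsnap();print(s['o']['eef_pos'],s['o']['wrist_force']);cv2.imwrite('pics/w2.png',s['img'][...,::-1]);pots(s)
E
```

```text
[ 0.50121302 -0.08001286  0.10515675] [-0.26637114 -0.5487471  -0.98974154]
pot px [ 62. 258.] n 6354 fit [0.501 0.074] rms 0.0071 top [0.5009 0.0707] zmax 0.0566
pot px [199. 256.] n 3111 fit [ 0.5001 -0.0064] rms 0.0008 top [ 0.5019 -0.0075] zmax 0.0562
```

>>> step_arm:
  commands: "0 0 -1 0 0 0;0 0 -3 0 0 0;0 0 -3 0 0 0;0 0 -3 0 0 0;0 0 -3 0 0 0;0 0 -6 0 0 0;0 0 -8.5 0 0 0;0 0 -9.1 0 0 0;0 0 -9.1 0 0 0"
  gripper: 0

```text
t: 13.3
eef_pos: [0.501, -0.0751, 0.0136]
tool_rot: [-3.141, 0.033, 0.002]
wrist_force: [-0.2, 0.5, 0.5]
opening: 0.003
finger_force: 0.0
```

>>> step_arm:
  commands: "0 1.2 0 0 0 0;0 1.8 0 0 0 0;0 2.4 0 0 0 0;0 3 0 0 0 0;0 3.6 0 0 0 0;0 4.2 0 0 0 0;0 4.6 0 0 0 0;0 4.9 0 0 0 0;0 5.1 0 0 0 0"

```text
t: 14.2
eef_pos: [0.5019, -0.0251, 0.0143]
tool_rot: [3.14, -0.035, 0.002]
wrist_force: [-0.9, -5.2, 6.7]
opening: 0.0
finger_force: 3.9
```

>>> step_arm:
  commands: "0 0.15 0 0 0 0;0 0.3 0 0 0 0;0 0.3 0 0 0 0"

```text
t: 14.5
eef_pos: [0.502, -0.0231, 0.0144]
tool_rot: [3.139, -0.036, 0.002]
wrist_force: [-0.4, -6.1, 6.3]
opening: -0.0
finger_force: 4.6
```

>>> step_arm:
  commands: "0 0.15 0 0 0 0;0 0.3 0 0 0 0;0 0.3 0 0 0 0"

```text
t: 14.8
eef_pos: [0.502, -0.0201, 0.0145]
tool_rot: [3.139, -0.036, 0.002]
wrist_force: [0.1, -7.1, 7.1]
opening: -0.0
finger_force: 4.7
```

>>> step_arm:
  commands: "0 0.15 0 0 0 0;0 0.2 0 0 0 0;0 0.2 0 0 0 0"

```text
t: 15.1
eef_pos: [0.5021, -0.0188, 0.0145]
tool_rot: [3.139, -0.037, 0.002]
wrist_force: [1.0, -8.8, 7.6]
opening: -0.0
finger_force: 5.7
```

```bash
python3 - <<'E'
from h import *
s=snap('side');P=cloud(s)
m=red(s['img'])>0
x,y,z=np.moveaxis(P,-1,0)
t=m&(z>.0515)&(z<.064)&(abs(x-.5)<.06)&(y<.2)&(y>-.1)
p=P[t]
for a in np.arange(-.02,.17,.012):
    q=p[abs(p[:,1]-a)<.006]
    if len(q):print(a.round(3),len(q),q.min(0).round(3),q.max(0).round(3))
cv2.imwrite('pics/s2.png',cv2.resize(s['img'][200:300,240:390,::-1],None,fx=5,fy=5,interpolation=cv2.INTER_CUBIC))
E
```

```text
0.004 5 [0.482 0.005 0.052] [0.485 0.009 0.058]
0.016 14 [0.479 0.01  0.052] [0.486 0.021 0.059]
0.028 9 [0.48  0.023 0.056] [0.485 0.032 0.059]
0.064 4 [0.48  0.061 0.052] [0.486 0.066 0.054]
```

View pics/s2.png

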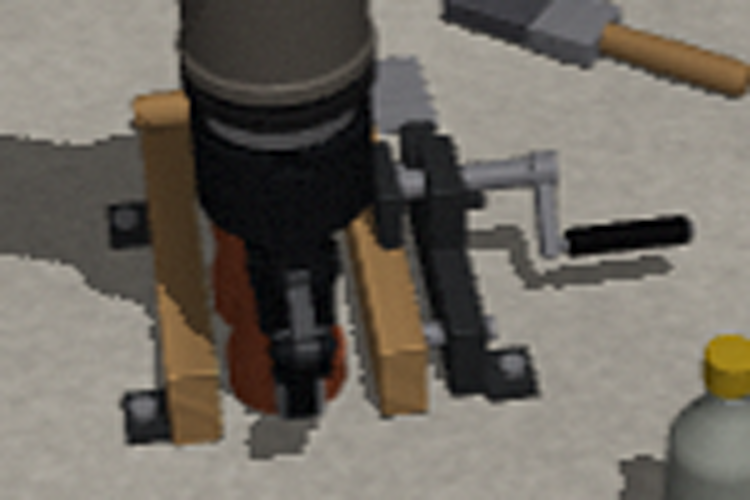

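The side crop shows the fingers behind pot_b at (300,390), with the pots upright in the lane. I back off and measure from above.

>>> step_arm:
  commands: "0 -1 0 0 0 0;0 -2 1 0 0 0;0 -4 5 0 0 0;0 -3 10 0 0 0;0 0 14 0 0 0;0 3 15 0 0 0;0 5 15 0 0 0;0 5 15 0 0 0"

```text
t: 15.95
eef_pos: [0.5013, 0.0369, 0.1651]
tool_rot: [-3.14, 0.026, -0.003]
wrist_force: [0.3, 0.4, -1.0]
opening: 0.0
finger_force: 0.0
```

```bash
cat > top.py <<'E'
from h import *
import sys
s=wsnap();print(s['o']['t'],s['o']['eef_pos']);cv2.imwrite(f'pics/{sys.argv[1]}.png',s['img'][...,::-1]);np.savez(sys.argv[1]+'.npz',**{k:v for k,v in s.items() if k!='o'})
P=cloud(s);x,y,z=np.moveaxis(P,-1,0)
t=(red(s['img'])>0)&(z>.0515)&(z<.062)&(abs(x-.5)<.08)&(y<.2)&(y>-.1)
t=cv2.morphologyEx(t.astype(np.uint8),cv2.MORPH_CLOSE,np.ones((5,5)))
n,l,st,c=cv2.connectedComponentsWithStats(t)
for i in range(1,n):
    if st[i,4]>150:
        p=P[(l==i)&np.isfinite(x)&(z>.05)]
        (cx,cy),r=cv2.minEnclosingCircle((p[:,:2]*1000).astype(np.float32));print('top',c[i].round(),st[i,4],'c',round(cx,1),round(cy,1),'r',round(r,1),'z',p[:,2].min().round(4),p[:,2].max().round(4))
E
python3 top.py w3
```

```text
15.95 [0.50128406 0.03692686 0.16507197]
top [183. 233.] 2897 c 505.1 131.9 r 22.0 z 0.0503 0.0563
top [342. 235.] 2694 c 501.5 20.6 r 21.8 z 0.0513 0.0563
top [263. 239.] 2842 c 500.1 76.2 r 21.9 z 0.051 0.0561
```

View pics/w3.png

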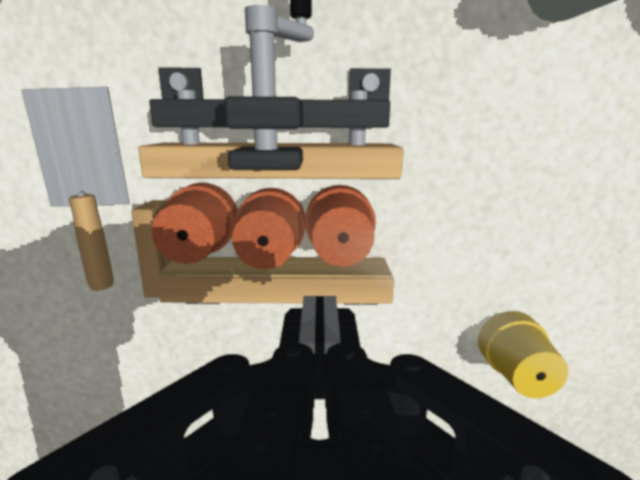

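Picture: three pots in single file at (190,225), (265,230) and (340,228), touching, with the first on the stop (centres 55.9 and 55.6 mm apart). Now the handle: I move over and measure it.

>>> step_arm:
  commands: "4 0.8 0 0 0 0;8 0.8 0 0 0 0;10 0.8 0 0 0 0;10 0.8 0 0 0 0;10 0.8 0 0 0 0"
  gripper: 0.5

```text
t: 16.5
eef_pos: [0.6003, 0.0402, 0.1629]
tool_rot: [3.141, -0.036, -0.004]
wrist_force: [0.4, 0.3, -0.2]
opening: 0.502
finger_force: 0.0
```

```bash
cat > hd.py <<'E'
from h import *
s=wsnap();print(s['o']['t'],s['o']['eef_pos'],s['o']['tool_rot'])
hsv=cv2.cvtColor(s['img'],cv2.COLOR_RGB2HSV);P=cloud(s);x,y,z=np.moveaxis(P,-1,0)
d=(hsv[...,2]<70)&(x>.61)&(x<.75)&(y>0)&(y<.14)&(z>.02)&(z<.12);p=P[d]
print(p.min(0).round(4),p.max(0).round(4))
for c in np.arange(.635,.71,.01):
    q=p[abs(p[:,0]-c)<.005]
    if len(q)>10:print(c.round(3),np.percentile(q[:,1],[1,99]).round(4),np.percentile(q[:,2],98).round(4),len(q))
g=(hsv[...,2]>=70)&(x>.60)&(x<.625)&(y>.04)&(y<.1)&(z>.06)&(z<.09);p=P[g];print('shaft',p[:,1].min(),p[:,1].max(),np.percentile(p[:,2],98),len(p))
E
python3 hd.py
```

```text
16.5 [0.60032539 0.04019542 0.16288153] [ 3.14086397 -0.03571549 -0.00374973]
[0.6413 0.0393 0.0373] [0.6999 0.0524 0.0448]
0.645 [0.0405 0.0523] 0.0438 218
0.655 [0.0403 0.052 ] 0.0436 274
0.665 [0.04   0.0516] 0.0437 272
0.675 [0.0398 0.0518] 0.0436 294
0.685 [0.0395 0.0516] 0.0441 304
0.695 [0.0393 0.0511] 0.0436 312
shaft 0.0607036803765086 0.0750631474023025 0.0727761177561508 806
```

>>> step_arm:
  commands: "4 0.6 -1 0 0 0;7.7 0.6 -3 0 0 0;7.7 0.6 -7 0 0 0;7.7 0.6 -10.5 0 0 0;7.7 0.6 -13 0 0 0;7.7 0.6 -14.5 0 0 0;7.7 0.6 -14.5 0 0 0;7.7 0.6 -14.5 0 0 0"

```text
t: 17.35
eef_pos: [0.6786, 0.0476, 0.0199]
tool_rot: [-3.141, 0.033, -0.002]
wrist_force: [0.4, 0.5, 0.1]
opening: 0.503
finger_force: 0.0
```

>>> step_arm:
  commands: "0 0 0 0 0 0;0 0 0 0 0 0;0 0 0 0 0 0;0 0 0 0 0 0;0 0 0 0 0 0;0 0 0 0 0 0"
  gripper: 0.05
  squeeze: 40

```text
t: 17.95
eef_pos: [0.6794, 0.0471, 0.0203]
tool_rot: [3.141, -0.034, 0.004]
wrist_force: [0.6, -1.6, 5.3]
opening: 0.146
finger_force: 39.1
```

```bash
cat > circ.py <<'E'
import numpy as np,sys
def rows(t0,step,n):
    t=np.radians(t0);a=np.radians(t0+step*np.arange(1,n+1))
    return '; '.join(f'{-10/360*step*(i+1)/10:.2f} {3.6*(np.sin(b)-np.sin(t)):.2f} {3.6*(np.cos(b)-np.cos(t)):.2f}' for i,b in enumerate(a))
for a in sys.argv[1:]:
    t,s,n=map(float,a.split(','));print(a,'|',rows(t,s,int(n)))
E
python3 circ.py 216,8,6 264,12,12 408,12,12 552,12,12
```

```text
216,8,6 | -0.02 -0.38 0.32; -0.04 -0.72 0.70; -0.07 -1.00 1.11; -0.09 -1.22 1.56; -0.11 -1.38 2.04; -0.13 -1.46 2.54
264,12,12 | -0.03 0.00 0.75; -0.07 0.16 1.49; -0.10 0.46 2.18; -0.13 0.90 2.79; -0.17 1.46 3.29; -0.20 2.12 3.67; -0.23 2.83 3.90; -0.27 3.58 3.98; -0.30 4.33 3.90; -0.33 5.04 3.67; -0.37 5.70 3.29; -0.40 6.26 2.79
408,12,12 | -0.03 0.44 -0.61; -0.07 0.75 -1.30; -0.10 0.90 -2.03; -0.13 0.90 -2.79; -0.17 0.75 -3.52; -0.20 0.44 -4.21; -0.23 -0.00 -4.82; -0.27 -0.56 -5.32; -0.30 -1.21 -5.70; -0.33 -1.93 -5.93; -0.37 -2.68 -6.01; -0.40 -3.42 -5.93
552,12,12 | -0.03 -0.72 0.23; -0.07 -1.37 0.61; -0.10 -1.93 1.11; -0.13 -2.37 1.72; -0.17 -2.68 2.41; -0.20 -2.83 3.15; -0.23 -2.83 3.90; -0.27 -2.68 4.63; -0.30 -2.37 5.32; -0.33 -1.93 5.93; -0.37 -1.37 6.43; -0.40 -0.72 6.81
```

>>> step_arm:
  commands: "-0.02 -0.38 0.32 0 0 0;-0.04 -0.72 0.7 0 0 0;-0.07 -1 1.11 0 0 0;-0.09 -1.22 1.56 0 0 0;-0.11 -1.38 2.04 0 0 0;-0.13 -1.46 2.54 0 0 0"

```text
t: 18.55
eef_pos: [0.6777, 0.0317, 0.0438]
tool_rot: [3.141, -0.034, 0.002]
wrist_force: [5.7, -2.9, -7.6]
opening: 0.148
finger_force: 39.1
```

>>> step_arm:
  commands: "-0.03 0 0.75 0 0 0;-0.07 0.16 1.49 0 0 0;-0.1 0.46 2.18 0 0 0;-0.13 0.9 2.79 0 0 0;-0.17 1.46 3.29 0 0 0;-0.2 2.12 3.67 0 0 0;-0.23 2.83 3.9 0 0 0;-0.27 3.58 3.98 0 0 0;-0.3 4.33 3.9 0 0 0;-0.33 5.04 3.67 0 0 0;-0.37 5.7 3.29 0 0 0;-0.4 6.26 2.79 0 0 0"

```text
t: 19.75
eef_pos: [0.6749, 0.0945, 0.0739]
tool_rot: [3.141, -0.035, 0.007]
wrist_force: [2.8, -4.0, 3.4]
opening: 0.142
finger_force: 40.3
```

>>> step_arm:
  commands: "-0.03 0.44 -0.61 0 0 0;-0.07 0.75 -1.3 0 0 0;-0.1 0.9 -2.03 0 0 0;-0.13 0.9 -2.79 0 0 0;-0.17 0.75 -3.52 0 0 0;-0.2 0.44 -4.21 0 0 0;-0.23 0 -4.82 0 0 0;-0.27 -0.56 -5.32 0 0 0;-0.3 -1.21 -5.7 0 0 0;-0.33 -1.93 -5.93 0 0 0;-0.37 -2.68 -6.01 0 0 0;-0.4 -3.42 -5.93 0 0 0"

```text
t: 20.95
eef_pos: [0.6706, 0.0652, 0.0144]
tool_rot: [-3.136, 0.031, -0.006]
wrist_force: [2.7, 6.6, 3.4]
opening: 0.146
finger_force: 40.3
```

```bash
python3 - <<'E'
from h import *
s=snap('side');P=cloud(s);hsv=cv2.cvtColor(s['img'],cv2.COLOR_RGB2HSV);x,y,z=np.moveaxis(P,-1,0)
w=(hsv[...,0]>9)&(hsv[...,0]<26)&(hsv[...,1]>70)&(z>.042)&(z<.052)&(x>.49)&(x<.6)&(y<.2)
for t in(-.01,.01,.03):
    q=x[w&(abs(y-t)<.01)];print(t,len(q),np.percentile(q,[2,98]) if len(q) else 0)
cv2.imwrite('pics/s4.png',cv2.resize(s['img'][200:300,240:390,::-1],None,fx=5,fy=5,interpolation=cv2.INTER_CUBIC))
E
python3 circ.py 552,10,12 672,6,12 744,5,12
```

```text
-0.01 62 [0.5307545  0.55033164]
0.01 56 [0.53082501 0.55086688]
0.03 52 [0.53115349 0.55125598]
552,10,12 | -0.03 -0.60 0.18; -0.06 -1.16 0.47; -0.08 -1.66 0.85; -0.11 -2.09 1.30; -0.14 -2.43 1.83; -0.17 -2.68 2.41; -0.19 -2.82 3.02; -0.22 -2.85 3.65; -0.25 -2.77 4.27; -0.28 -2.59 4.87; -0.31 -2.30 5.43; -0.33 -1.93 5.93
672,6,12 | -0.02 0.27 0.27; -0.03 0.56 0.50; -0.05 0.88 0.71; -0.07 1.21 0.88; -0.08 1.56 1.01; -0.10 1.93 1.11; -0.12 2.30 1.17; -0.13 2.68 1.19; -0.15 3.05 1.17; -0.17 3.42 1.11; -0.18 3.79 1.01; -0.20 4.14 0.88
744,5,12 | -0.01 0.28 -0.14; -0.03 0.55 -0.30; -0.04 0.80 -0.49; -0.06 1.04 -0.70; -0.07 1.25 -0.93; -0.08 1.45 -1.17; -0.10 1.62 -1.43; -0.11 1.77 -1.71; -0.12 1.90 -2.00; -0.14 2.00 -2.30; -0.15 2.07 -2.60; -0.17 2.12 -2.91
```

View pics/s4.png

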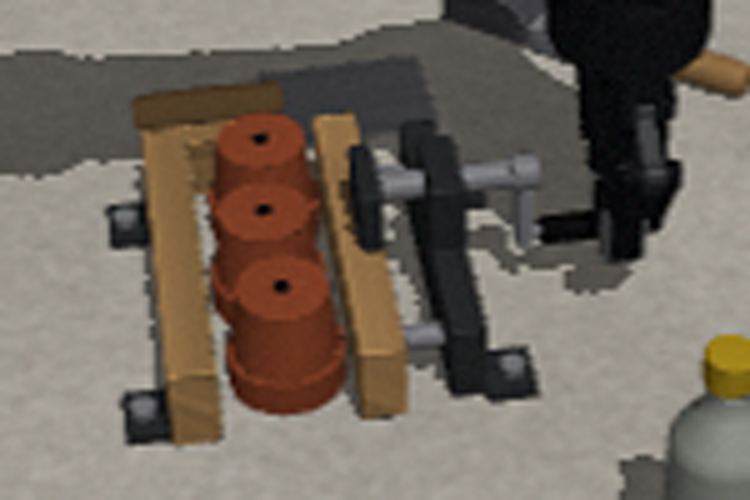

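The side crop shows three upright pots at (260,150), (265,230) and (285,310), the jaw about half closed, and the gripper on the handle at (620,230). I continue turning.

>>> step_arm:
  commands: "-0.03 -0.6 0.18 0 0 0;-0.06 -1.16 0.47 0 0 0;-0.08 -1.66 0.85 0 0 0;-0.11 -2.09 1.3 0 0 0;-0.14 -2.43 1.83 0 0 0;-0.17 -2.68 2.41 0 0 0;-0.19 -2.82 3.02 0 0 0;-0.22 -2.85 3.65 0 0 0;-0.25 -2.77 4.27 0 0 0;-0.28 -2.59 4.87 0 0 0;-0.31 -2.3 5.43 0 0 0;-0.33 -1.93 5.93 0 0 0"

```text
t: 22.2
eef_pos: [0.6666, 0.0381, 0.0716]
tool_rot: [3.137, -0.037, 0.002]
wrist_force: [5.7, -7.6, -2.4]
opening: 0.15
finger_force: 39.8
```

>>> step_arm:
  commands: "-0.02 0.27 0.27 0 0 0;-0.03 0.56 0.5 0 0 0;-0.05 0.88 0.71 0 0 0;-0.07 1.21 0.88 0 0 0;-0.08 1.56 1.01 0 0 0;-0.1 1.93 1.11 0 0 0;-0.12 2.3 1.17 0 0 0;-0.13 2.68 1.19 0 0 0;-0.15 3.05 1.17 0 0 0;-0.17 3.42 1.11 0 0 0;-0.18 3.79 1.01 0 0 0;-0.2 4.14 0.88 0 0 0"

```text
t: 23.4
eef_pos: [0.6654, 0.0833, 0.0826]
tool_rot: [-3.141, 0.034, -0.006]
wrist_force: [3.3, -2.1, 7.1]
opening: 0.146
finger_force: 40.8
```

```bash
cat > gap.py <<'E'
from h import *
s=snap('side');P=cloud(s);hsv=cv2.cvtColor(s['img'],cv2.COLOR_RGB2HSV);x,y,z=np.moveaxis(P,-1,0)
w=(hsv[...,0]>9)&(hsv[...,0]<26)&(hsv[...,1]>70)&(z>.042)&(z<.052)&(x>.49)&(x<.6)&(y<.2)
for t in(-.01,.01):
    q=x[w&(abs(y-t)<.01)];print(t,len(q),np.percentile(q,[2,98]))
cv2.imwrite('pics/s5.png',cv2.resize(s['img'][200:300,240:390,::-1],None,fx=5,fy=5,interpolation=cv2.INTER_CUBIC))
E
python3 gap.py; python3 circ.py 744,6,8 792,4,6 816,4,6 840,4,6 864,4,6
```

```text
-0.01 66 [0.52432037 0.54469883]
0.01 55 [0.52451462 0.5448974 ]
744,6,8 | -0.02 0.34 -0.17; -0.03 0.65 -0.38; -0.05 0.94 -0.61; -0.07 1.21 -0.88; -0.08 1.45 -1.17; -0.10 1.65 -1.49; -0.12 1.82 -1.82; -0.13 1.96 -2.18
792,4,6 | -0.01 0.07 -0.24; -0.02 0.12 -0.49; -0.03 0.16 -0.74; -0.04 0.17 -0.99; -0.06 0.17 -1.24; -0.07 0.16 -1.49
816,4,6 | -0.01 -0.03 -0.25; -0.02 -0.09 -0.49; -0.03 -0.16 -0.74; -0.04 -0.24 -0.97; -0.06 -0.34 -1.20; -0.07 -0.46 -1.42
840,4,6 | -0.01 -0.13 -0.21; -0.02 -0.28 -0.42; -0.03 -0.44 -0.61; -0.04 -0.62 -0.79; -0.06 -0.80 -0.96; -0.07 -1.00 -1.11
864,4,6 | -0.01 -0.21 -0.14; -0.02 -0.43 -0.27; -0.03 -0.65 -0.38; -0.04 -0.88 -0.47; -0.06 -1.12 -0.55; -0.07 -1.37 -0.61
```

>>> step_arm:
  commands: "-0.02 0.34 -0.17 0 0 0;-0.03 0.65 -0.38 0 0 0;-0.05 0.94 -0.61 0 0 0;-0.07 1.21 -0.88 0 0 0"

```text
t: 23.85
eef_pos: [0.6649, 0.0953, 0.0731]
tool_rot: [-3.141, 0.034, -0.006]
wrist_force: [5.2, -2.6, 3.9]
opening: 0.149
finger_force: 40.5
```

>>> step_arm:
  commands: "-0.02 0.24 -0.3 0 0 0;-0.03 0.44 -0.61 0 0 0;-0.05 0.61 -0.95 0 0 0;-0.06 0.75 -1.3 0 0 0"

```text
t: 24.25
eef_pos: [0.6643, 0.1021, 0.0598]
tool_rot: [3.141, -0.035, 0.006]
wrist_force: [4.4, -4.0, 3.8]
opening: 0.147
finger_force: 40.5
```

>>> step_arm:
  commands: "-0.01 0.07 -0.24 0 0 0;-0.02 0.12 -0.49 0 0 0;-0.03 0.16 -0.74 0 0 0"

```text
t: 24.55
eef_pos: [0.664, 0.1034, 0.0525]
tool_rot: [3.14, -0.035, 0.006]
wrist_force: [4.7, -4.8, 5.5]
opening: 0.143
finger_force: 40.5
```

>>> step_arm:
  commands: "-0.01 0.01 -0.25 0 0 0;-0.02 0.01 -0.5 0 0 0;-0.03 0 -0.75 0 0 0"

```text
t: 24.85
eef_pos: [0.6637, 0.1031, 0.0451]
tool_rot: [3.14, -0.035, 0.005]
wrist_force: [3.3, -3.7, 5.6]
opening: 0.144
finger_force: 40.7
```

>>> step_arm:
  commands: "-0.01 -0.03 -0.25 0 0 0;-0.02 -0.09 -0.49 0 0 0;-0.03 -0.16 -0.74 0 0 0"

```text
t: 25.15
eef_pos: [0.6634, 0.1014, 0.0382]
tool_rot: [3.14, -0.035, 0.005]
wrist_force: [2.1, -5.1, 11.2]
opening: 0.148
finger_force: 41.0
```

>>> step_arm:
  commands: "-0.01 -0.08 -0.23 0 0 0;-0.01 -0.08 -0.23 0 0 0"

```text
t: 25.35
eef_pos: [0.6633, 0.1005, 0.0359]
tool_rot: [3.14, -0.036, 0.005]
wrist_force: [3.6, -5.1, 8.5]
opening: 0.146
finger_force: 40.9
```

```bash
python3 gap.py; python3 -c "
from h import *
o=robot.get_obs();print(o['eef_pos'],o['wrist_force'])"
```

```text
-0.01 66 [0.52241695 0.54267172]
0.01 53 [0.52240998 0.54285627]
[0.66329832 0.10048006 0.0358924 ] [ 2.50431689 -5.50734431  8.79505148]
```

>>> step_arm:
  commands: "-0.01 -0.1 -0.22 0 0 0;-0.02 -0.21 -0.44 0 0 0;-0.02 -0.21 -0.44 0 0 0"

```text
t: 25.7
eef_pos: [0.6631, 0.0985, 0.032]
tool_rot: [3.14, -0.036, 0.006]
wrist_force: [1.5, -5.6, 13.3]
opening: 0.148
finger_force: 41.2
```

>>> step_arm:
  commands: "-0.01 -0.13 -0.21 0 0 0;-0.02 -0.28 -0.42 0 0 0;-0.02 -0.28 -0.42 0 0 0"

```text
t: 26.0
eef_pos: [0.663, 0.0963, 0.0284]
tool_rot: [3.141, -0.035, 0.006]
wrist_force: [-0.4, -4.9, 16.9]
opening: 0.145
finger_force: 41.5
```

```bash
python3 gap.py; python3 -c "
from h import *
o=robot.get_obs();print(o['eef_pos'],o['wrist_force'])"; python3 circ.py 848,4,6
```

```text
-0.01 62 [0.5217412  0.54210095]
0.01 58 [0.51853331 0.54262834]
[0.66294943 0.09624527 0.0283795 ] [-2.22602887e-03 -3.94809715e+00  1.66842507e+01]
848,4,6 | -0.01 -0.16 -0.19; -0.02 -0.34 -0.37; -0.03 -0.52 -0.54; -0.04 -0.72 -0.70; -0.06 -0.93 -0.84; -0.07 -1.15 -0.96
```

View pics/s5.png

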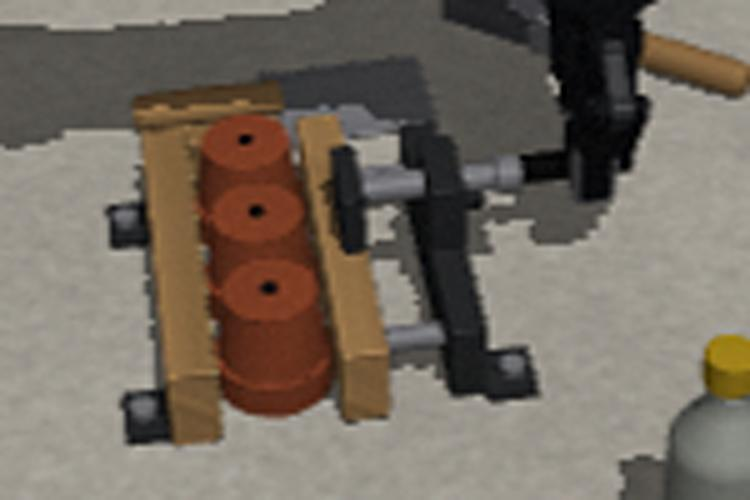

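The crop shows the pots at (247,150), (257,225) and (270,320), upright and lined up, with almost no play left at the jaws. I continue in small steps.

>>> step_arm:
  commands: "-0.01 -0.16 -0.19 0 0 0;-0.01 -0.16 -0.19 0 0 0"

```text
t: 26.25
eef_pos: [0.6629, 0.0951, 0.0268]
tool_rot: [3.141, -0.035, 0.006]
wrist_force: [-1.5, -3.5, 18.3]
opening: 0.149
finger_force: 41.8
```

>>> step_arm:
  commands: "-0.01 -0.18 -0.18 0 0 0;-0.01 -0.18 -0.18 0 0 0"

```text
t: 26.45
eef_pos: [0.6628, 0.0938, 0.0254]
tool_rot: [-3.141, 0.035, -0.006]
wrist_force: [-2.1, -4.0, 20.3]
opening: 0.15
finger_force: 42.0
```

>>> step_arm:
  commands: "0 -0.07 0.07 0 0 0;0 -0.07 0.07 0 0 0;0 -0.07 0.07 0 0 0"

```text
t: 26.75
eef_pos: [0.6628, 0.0938, 0.0255]
tool_rot: [-3.141, 0.034, -0.007]
wrist_force: [0.0, -1.9, 16.4]
opening: 0.146
finger_force: 41.5
```

```bash
python3 gap.py;python3 -c "
from h import *
o=robot.get_obs();print(o['eef_pos'],o['wrist_force'],o['moment'])"
```

```text
-0.01 68 [0.52185216 0.54208473]
0.01 54 [0.52188791 0.54229069]
[0.66280084 0.09380478 0.02552301] [-0.44957795 -1.99389432 16.0899702 ] [-0.43697523  0.08345049 -0.00802596]
```

>>> step_arm:
  commands: "0 -0.1 0.15 0 0 0;0 -0.1 0.15 0 0 0;0 -0.1 0.15 0 0 0"

```text
t: 27.1
eef_pos: [0.6628, 0.094, 0.026]
tool_rot: [-3.139, 0.033, -0.007]
wrist_force: [3.1, 1.1, 9.5]
opening: 0.141
finger_force: 40.8
```

>>> step_arm:
  commands: "0 -0.18 -0.17 0 0 0;0 -0.18 -0.17 0 0 0;0 -0.18 -0.17 0 0 0"

```text
t: 27.4
eef_pos: [0.6628, 0.0932, 0.0251]
tool_rot: [-3.138, 0.032, -0.007]
wrist_force: [1.3, 1.7, 15.2]
opening: 0.147
finger_force: 41.5
```

>>> step_arm:
  commands: "0 -0.2 -0.12 0 0 0;0 -0.2 -0.12 0 0 0;0 -0.2 -0.12 0 0 0"

```text
t: 27.7
eef_pos: [0.6628, 0.0924, 0.0242]
tool_rot: [-3.137, 0.031, -0.007]
wrist_force: [0.3, 3.2, 15.9]
opening: 0.147
finger_force: 41.6
```

>>> step_arm:
  commands: "0 -0.2 -0.12 0 0 0;0 -0.2 -0.12 0 0 0;0 -0.2 -0.12 0 0 0"

```text
t: 28.0
eef_pos: [0.6627, 0.0912, 0.0231]
tool_rot: [-3.136, 0.03, -0.007]
wrist_force: [-0.8, 5.1, 16.5]
opening: 0.146
finger_force: 41.7
```

```bash
python3 gap.py;python3 -c "
from h import *
o=robot.get_obs();print(o['eef_pos'],o['wrist_force'],o['moment'])"
```

```text
-0.01 67 [0.5217044  0.54212297]
0.01 59 [0.51742775 0.54231097]
[0.66268443 0.0911873  0.02310939] [-1.2538646   5.67876095 16.52616177] [ 1.16211028  0.08028448 -0.04429672]
```

The crank force has risen from about 6 N to about 15 N tangential while the jaw has nearly stopped, so it has gone firm. I relax the pull and let go.

>>> step_arm:
  commands: "0 0.05 0.1 0 0 0;0 0.1 0.2 0 0 0;0 0.1 0.2 0 0 0"

```text
t: 28.35
eef_pos: [0.6626, 0.0914, 0.0236]
tool_rot: [-3.137, 0.03, -0.007]
wrist_force: [4.5, 5.4, 5.8]
opening: 0.146
finger_force: 40.7
```

>>> step_arm:
  commands: "0 0 0 0 0 0;0 0 0 0 0 0;0 0 0 0 0 0;0 0 0 0 0 0"
  gripper: 0.5

```text
t: 28.75
eef_pos: [0.6598, 0.0869, 0.0215]
tool_rot: [3.141, -0.034, -0.003]
wrist_force: [0.1, -0.2, 0.3]
opening: 0.498
finger_force: 0.0
```

>>> step_arm:
  commands: "0 0 2 0 0 0;0 0 5 0 0 0;0 0 9 0 0 0;-3 0 14 0 0 0;-7 -1 14 0 0 0;-11 -2 14 0 0 0;-15 -3 14 0 0 0;-16 -4 14 0 0 0;-16 -4 14 0 0 0;-16 -4 14 0 0 0"

```text
t: 29.75
eef_pos: [0.502, 0.0475, 0.1626]
tool_rot: [-3.141, 0.035, -0.002]
wrist_force: [0.6, 0.1, 0.7]
opening: 0.501
finger_force: 0.0
```

```bash
python3 top.py w6; python3 - <<'E'
from h import *
s=dict(np.load('w6.npz'));P=cloud(s);hsv=cv2.cvtColor(s['img'],cv2.COLOR_RGB2HSV);x,y,z=np.moveaxis(P,-1,0)
w=(hsv[...,0]>9)&(hsv[...,0]<26)&(hsv[...,1]>70)&(z>.042)&(z<.048)
for t in np.arange(-.01,.15,.02):
    b=w&(abs(y-t)<.006);f=x[b&(x<.49)];m=x[b&(x>.51)]
    print(t.round(2),'fixed',np.percentile(f,98).round(4) if len(f) else 0,'moving',np.percentile(m,[2,98]).round(4) if len(m) else 0)
E
```

```text
29.75 [0.5019969  0.04746413 0.16260059]
top [357. 245.] 2751 c 495.5 20.8 r 22.0 z 0.0506 0.0561
top [198. 245.] 2860 c 497.8 131.9 r 22.1 z 0.0508 0.0565
top [278. 245.] 2857 c 496.9 76.2 r 21.9 z 0.0509 0.0563
-0.01 fixed 0.466 moving [0.5233 0.5439]
0.01 fixed 0.4664 moving [0.5231 0.544 ]
0.03 fixed 0.4671 moving [0.5237 0.5445]
0.05 fixed 0.4673 moving [0.524  0.5454]
0.07 fixed 0.4671 moving [0.5242 0.5275]
0.09 fixed 0.4681 moving [0.5247 0.5462]
0.11 fixed 0.4685 moving [0.5253 0.546 ]
0.13 fixed 0.469 moving [0.5258 0.5464]
```

View pics/w6.png

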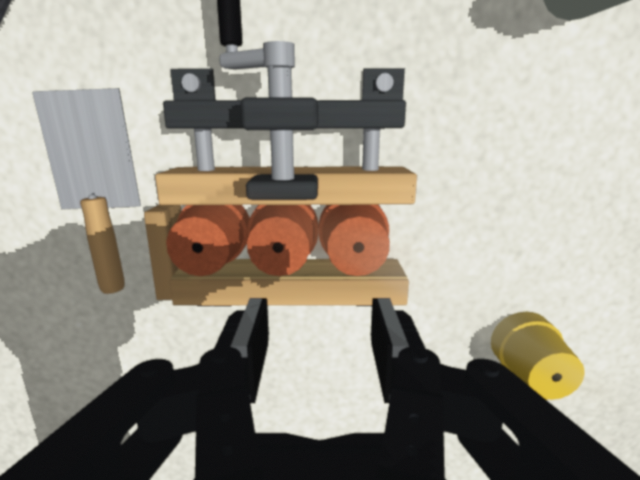

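The picture shows the three pots upright at (205,240), (280,238) and (355,238), touching, the first on the stop and both jaws closed on them. The handle is released at (230,20) and the arm is clear. I hand in.

```bash
python3 -c "
from h import *
print(robot.sign_off())"
```

```text
the job is handed in; nothing more can be done
None
```

Job handed in at about 30 s. All three pots stand upright, touching in single file against the end stop. The jaw was closed until the crank force rose from about 6 N to about 15 N; the handle is released and the arm clear. The verdict was not shown, and I judged the grip firm from that force alone.

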